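# Set the strip-length gauge against its red stop

### The arm

A 6-joint arm with a two-finger parallel gripper is mounted at the origin on the work surface. World frame = base frame: x ahead of the robot, y to its left, z up, the work surface at z = 0. Lengths are in m, angles in rad, forces in N, time in s.
With the tool pointing down it reaches from about 0.375 to 0.9 m from the base axis. Payload 3.1 kg.
Tool frame: the origin (TCP) lies between the finger pads; the fingertips stand 25 mm ahead of it and the grasp point (between the pads) lies 6 mm ahead of it; y points along the fingers, x is the direction in which the jaws open and shut, and the axes are right-handed (so a half turn about y gives the same grasp; the last joint's range is limited). The gripper opens to 87 mm and grips with 3 to 60 N. Pads are 19 mm wide; open, the fingers measure 117 mm over their backs; the gripper's body (75 mm by 190 mm) begins 51 mm behind the grasp point.
Start: joints at [1.081, 0.527, 1.433, -0, 1.181, -0.178], TCP at [0.192, 0.595, 0.248] pointing down, gripper open.
Joint ranges: [-3.08, 3.08], [-0.75, 2.2], [0.22, 2.44], [-1.43, 4.57], [0, 2.65], [-2.85, 2.85]. Speed limits (rad/s): [2.79, 2.79, 3.14, 3.14, 3.14, 3.14].

### API

Orientations are given as a unit quaternion [x, y, z, w].
In Python, from rig import robot gives the robot as it stands.
- The arm moves only by the tool carry_out, never from a script. Its argument "moves" is a list of rows, each a list of 7 numbers: the opening, from 0 (shut) to 1 (fully open), then the shift along the tool's x, y, z in cm, then the turn, a rotation vector about the tool's x, y, z in rad. In form: [[grip, x, y, z, rx, ry, rz], ...]. A call has 1 to 20 rows; each row is the pose to reach, as a shift and turn from the pose commanded when the call began, along the tool's axes at that moment; what a row does not reach only later rows make up. A row lasts 1/10 s, in which the tool goes at most 50 mm and 8.59 degrees, less where a joint would pass 70% of its speed; a pose out of reach is approached as far as the arm can. A call with a gripper value outside its range is refused whole. The fingers move at their own pace and stop on an object; "force" is the grip in N (left out, the last holds). Time passes only in rows, so rows that repeat a pose let the fingers close. It gives the time, the measured TCP pose, the force and the opening at its end, in the units of the state.
- robot.get_obs(): the state, without advancing time (a new reading comes with each control period).
- robot.camera(name): name is "scene" or "top" or "wrist"; returns the picture (420x560x3 uint8, red, green, blue); there is no depth.
- robot.camera_params(name): a dict with "fx", "fy", "cx", "cy" (pixels), "extrinsics" (4x4, takes a point from camera to world coordinates); the wrist camera has in their place "mount" (4x4, takes a point from camera to tool coordinates, whose origin is the TCP and whose axes are the tool frame's). Camera axes: x right, y down, z forward; pixel columns grow to the right and rows downward; lengths in m; the calibration is good to about 2 mm. A picture is of the moment at which its call begins: read the wrist's pose just before it. camera_params takes no time and is no camera call.
- robot.hand_in(): hands the job in, once; it reports no verdict.
The state is a dict: "time": time; "q": joint angles; "joint_velocities": joint speeds; "joint_torque": joint torques, N m; "position": TCP position; "tool_rot": TCP orientation; "ft_force": force on the tool from outside, world axes, zero at the start; "moment": the same for the moment, N m; "grip_width": finger opening in m.
Only numpy, scipy, OpenCV 4.12 (cv2) and the standard library are available. Lean on these libraries where they do the work, as an engineer would, in place of code of your own. Each camera call takes 0.05 s, during which the arm holds its last target.

### The job

Set the bench length gauge for the next brass strip: with shut fingertips press down the yellow pad in the middle of the blue slide to free its friction hold and, keeping it pressed, push the slide along the rail until it rests against the red stop, then let the pad spring back up. Never force the slide along while it is locked, and leave the tin, the black block and the hammer where they are, without picking anything up.

Things in the scene. Friction and masses are not known exactly. Their poses are not given: they have to be found in the camera images.
- gauge: The gauge's base, fixed to the bench: an aluminium rail 440 mm long, 70 mm wide, 12 mm high, with a 24 mm wide steel bar along it (top at 20 mm) and a ticked paper scale. Origin: centre of its underside, on the bench. Its own y axis runs along the rail (the way the slide moves), z up.
- slide (a joint): Position of the blue slide along the gauge's y axis, m; 0 is the middle of the rail, positive towards the gauge's +y. Free, it takes 1 to 2 N to move slowly, so fingertips pressing the pad drag it along by friction, or push it by a cheek; locked, it resists with 25 to 45 N.
- pad (a joint): How far the yellow pad is pressed down, m: about 0 when up (slide locked by a friction brake), 0.007 fully down. Spring-loaded: the force rises evenly to about 6 N at 4 mm and stays there down to a hard stop at 7 mm. The brake grips less and less over the first 4 mm and is free beyond about 4.5 mm; keep the pad 5 mm or more down while sliding. Released, it springs up and locks the slide.
- pad_top (a point): Centre of the top face of the yellow pad, in the middle of the blue slide. The pad is 40 mm across the rail by 44 mm along it; its top is 48 mm above the bench when up, 8 mm below the cheeks' tops. Moves with slide and pad; axes parallel to the gauge's.
- red_stop_mid (a point): Centre of the red stop, a block clamped immovably across the rail: 64 mm wide, 30 mm long along the rail, 12 to 52 mm above the bench, with a dark screw head (18 mm) up to 64 mm. The point is on the rail's centre line 37 mm above the bench. It may be on either side of the slide. They touch when pad_top is 60 mm from this point along the rail.
- grey_stop_mid (a point): Centre of the grey stop, the same shape as the red one, clamped on the rail on the other side of the slide. Not the one to use.
- tin: Bystander: loose closed tin, 56 mm across, 50 mm high. Origin: centre of its underside.
- joint_block: Bystander: loose black and gilt block 45 x 65 x 40 mm high (x, y, z) with a pale wood tenon sticking out 21 mm on its -y end. Origin: centre of the black block's underside.
- hammer: Bystander: loose hammer 220 mm long with a pale wooden handle and steel head, lying along its x axis, 26 mm high. Origin: middle of its length, on the bench.
- slide_deck (a point): Middle of the blue slide, on its centre line at deck height, 38 mm above the bench, under the pad. The slide is a block 90 mm long (along the rail), 60 mm wide, with an upright blue cheek 12 mm thick across each end, up to 56 mm above the bench; 66 mm clear between the cheeks. Axes parallel to the gauge's.

How it is judged:
By the outcome, as a careful person would: the job done as asked, in the order asked, and still so for the second after the job is handed in, with the robot touching nothing.
It also fails if it takes over 37 s, if anything falls off the work surface, if the arm or the gripper's body presses on something with over 40 N, if the wrist force passes 120 N, or if a joint passes its speed limit or range.

## Working session

There is one attempt and no reset: what is moved stays moved. The work goes in short steps, Python scripts to look and compute and a tool call to move; the robot and the scene stay as the last step left them, time stands still between calls to the robot, and variables do not carry over. Pictures are saved under pics/ and viewed, and the job is handed in when it is done.

Besides the shell and the picture viewer there is one more tool, called as name([rows], argument=value, ...), one row to a line, values as JSON. carry_out: Moves the arm, as the interface text tells. Its arguments: {"type":"object","properties":{"moves":{"type":"array"},"force":{"type":"number"}},"required":["moves"]}

```bash
mkdir -p pics; python3 - <<'E'
from rig import robot
import cv2
o=robot.get_obs();print(o)
for n in("scene","top","wrist"):
    im=robot.camera(n);cv2.imwrite(f"pics/{n}0.png",im[:,:,::-1]);p=robot.camera_params(n);print(n,p)
E
```

```text
{'time': 0.0, 'q': array([ 1.08048651e+00,  5.28460919e-01,  1.43395967e+00, -2.47207413e-05,
        1.18136127e+00, -1.78491207e-01]), 'joint_velocities': array([0.00231978, 0.00036555, 0.00203266, 0.00020547, 0.00144668,
       0.0015396 ]), 'joint_torque': array([ 1.97054243e-05, -4.40033340e+01, -1.76591241e+01,  6.33000769e-02,
        5.80991060e-02, -1.44478104e-04]), 'position': array([0.19138083, 0.59424024, 0.24655655]), 'tool_rot': array([ 0.57191692,  0.4156055 , -0.41699168, -0.57122766]), 'ft_force': array([-0.72480412,  0.30422925, -0.10160994]), 'moment': array([ 0.00606113, -0.04653498, -0.04434076]), 'grip_width': 0.08723132826515467}
scene {'fx': 379.3927803891831, 'fy': 379.3927803891831, 'cx': 276.53136719505414, 'cy': 202.55386112959363, 'extrinsics': array([[-0.73328043,  0.45224145, -0.50771791,  0.90426519],
       [ 0.67981971,  0.4744298 , -0.55925086,  0.38448286],
       [-0.01203992, -0.75524436, -0.65533274,  0.49181273],
       [ 0.        ,  0.        ,  0.        ,  1.        ]])}
top {'fx': 532.9880917591862, 'fy': 532.9880917591862, 'cx': 279.2099119040617, 'cy': 203.37273276042018, 'extrinsics': array([[ 0.11157358, -0.97351058,  0.19957078,  0.3932071 ],
       [-0.99374093, -0.10818659,  0.02783194, -0.00830795],
       [-0.00550381, -0.20142696, -0.97948807,  1.02541012],
       [ 0.        ,  0.        ,  0.        ,  1.        ]])}
wrist {'fx': 305.3288340603668, 'fy': 305.3288340603668, 'cx': 277.68701182247446, 'cy': 206.0689000061268, 'mount': array([[ 9.99999565e-01, -7.31237080e-04,  5.79193077e-04,
        -6.82596354e-04],
       [-7.60305939e-04, -2.79171750e-01,  9.60240884e-01,
        -1.37349683e-01],
       [-5.40469395e-04, -9.60240907e-01, -2.79172185e-01,
         7.59792977e-02],
       [ 0.00000000e+00,  0.00000000e+00,  0.00000000e+00,
         1.00000000e+00]])}
```

View pics/scene0.png

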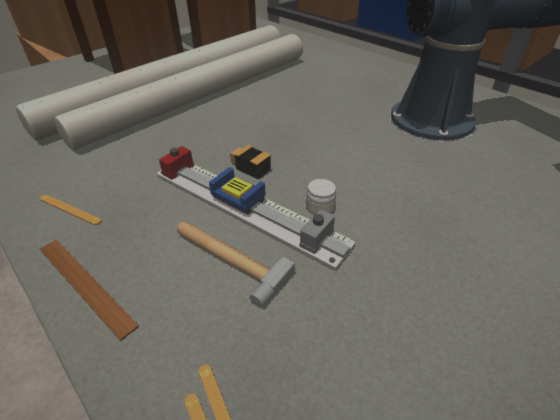

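View pics/top0.png

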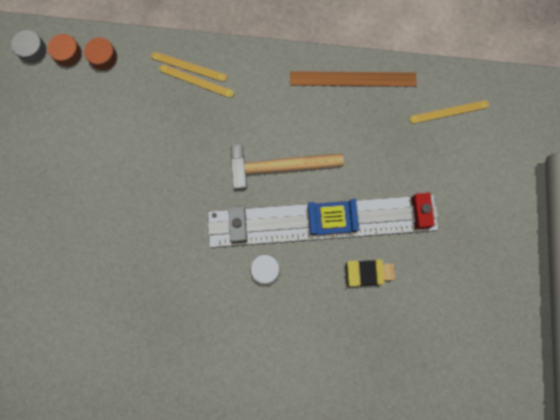

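View pics/wrist0.png

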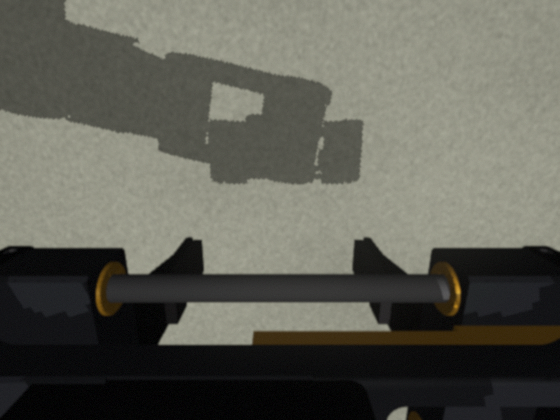

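```bash
python3 - <<'E'
import cv2
i=cv2.imread("pics/top0.png")
cv2.imwrite("pics/top0c.png",cv2.resize(i[60:330,20:300],None,fx=2.2,fy=2.2,interpolation=cv2.INTER_CUBIC))
E
python3 - <<'E'
import cv2
i=cv2.imread("pics/top0.png")
cv2.imwrite("pics/top0d.png",cv2.resize(i[180:300,290:450],None,fx=5,fy=5,interpolation=cv2.INTER_CUBIC))
i=cv2.imread("pics/scene0.png")
cv2.imwrite("pics/scene0d.png",cv2.resize(i[135:255,150:310],None,fx=5,fy=5,interpolation=cv2.INTER_CUBIC))
E
```

```text
(no output)
```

View pics/top0d.png

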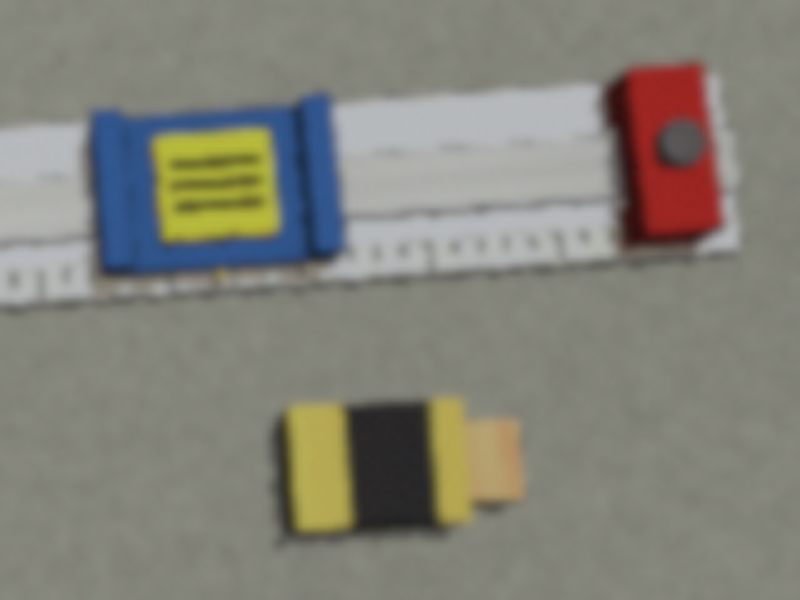

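View pics/scene0d.png

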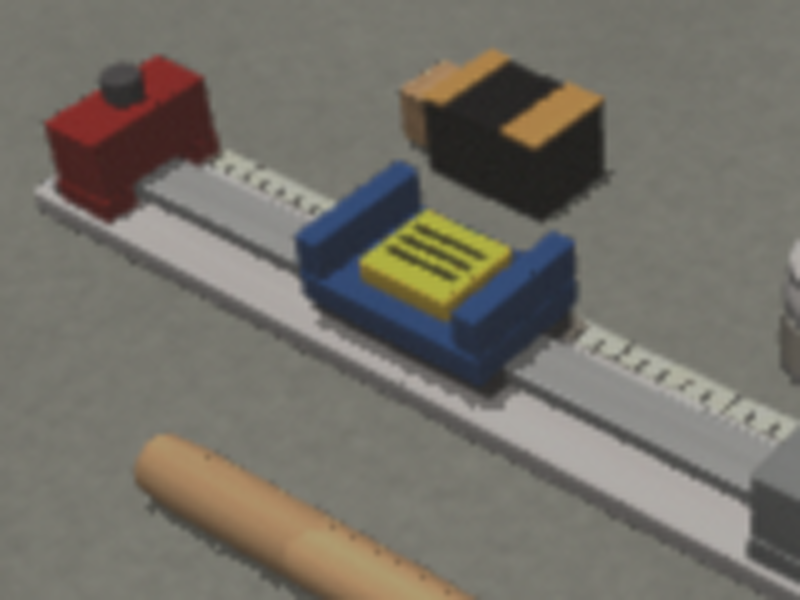

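```bash
cat > h.py <<'E'
import numpy as np
from rig import robot
P={n:robot.camera_params(n) for n in("scene","top")}
def ray(n,u,v,z):
    p=P[n];E=p["extrinsics"];d=E[:3,:3]@[(u-p["cx"])/p["fx"],(v-p["cy"])/p["fy"],1];o=E[:3,3]
    return o+d*(z-o[2])/d[2]
T=lambda u,v,z:ray("top",290+u/5-.4,180+v/5-.4,z)
S=lambda u,v,z:ray("scene",150+u/5-.4,135+v/5-.4,z)
E
python3 - <<'E'
from h import *
np.set_printoptions(precision=4,suppress=True)
pt=[T(*c,.048) for c in[(153,135),(270,127),(281,236),(162,243)]]
ps=[S(*c,.048) for c in[(427,208),(512,250),(445,303),(362,265)]]
rt=[T(*c,.052) for c in[(628,68),(704,64),(722,230),(638,240)]]
rs=[S(*c,.052) for c in[(47,125),(163,55),(205,78),(85,148)]]
for a in(pt,ps,rt,rs):print(np.array(a),np.mean(a,0))
print("rail",ray("top",209,246,.012),ray("top",437,229,.012),ray("top",208,212,.012),ray("top",434,194,.012))
print("block",[T(*c,.04) for c in[(288,405),(465,397),(472,522),(293,530)]])
print("hammer",ray("top",343,160,.02),ray("top",238,165,.026),"tin",ray("top",265,269,.05),"grey",ray("top",237,224,.052))
from scipy.spatial.transform import Rotation as R
o=robot.get_obs();print(R.from_quat(o["tool_rot"]).as_matrix(),o["position"])
E
```

```text
[[ 0.5947 -0.0574  0.048 ]
 [ 0.6026 -0.1005  0.048 ]
 [ 0.5619 -0.1082  0.048 ]
 [ 0.5544 -0.0646  0.048 ]] [ 0.5784 -0.0827  0.048 ]
[[ 0.5657 -0.1073  0.048 ]
 [ 0.5588 -0.0642  0.048 ]
 [ 0.5967 -0.0572  0.048 ]
 [ 0.6054 -0.0962  0.048 ]] [ 0.5816 -0.0812  0.048 ]
[[ 0.6389 -0.2311  0.052 ]
 [ 0.6436 -0.2592  0.052 ]
 [ 0.5815 -0.2693  0.052 ]
 [ 0.5743 -0.2387  0.052 ]] [ 0.6096 -0.2496  0.052 ]
[[ 0.6465 -0.2554  0.052 ]
 [ 0.5833 -0.2679  0.052 ]
 [ 0.5802 -0.24    0.052 ]
 [ 0.6437 -0.2301  0.052 ]] [ 0.6134 -0.2484  0.052 ]
rail [0.5022 0.1446 0.012 ] [ 0.5832 -0.2861  0.012 ] [0.5675 0.1556 0.012 ] [ 0.6514 -0.2767  0.012 ]
block [array([ 0.5007, -0.117 ,  0.04  ]), array([ 0.5109, -0.1817,  0.04  ]), array([ 0.4656, -0.1876,  0.04  ]), array([ 0.4554, -0.1228,  0.04  ])]
hammer [ 0.698  -0.0942  0.02  ] [0.6637 0.1082 0.026 ] tin [0.4677 0.0315 0.05  ] grey [0.5442 0.0926 0.052 ]
[[ 0.3068 -0.0009 -0.9518]
 [ 0.9518 -0.0016  0.3068]
 [-0.0018 -1.      0.0003]] [0.1914 0.5944 0.2468]
```

carry_out([
  [0, -2, 0, -2, 0, 0.1, 0],
  [0, -5, 0, -5.5, 0, 0.2, 0],
  [0, -8, 0, -9, 0, 0.3, 0],
  [0, -11, 1, -12.5, 0, 0.35, 0],
  [0, -14, 2, -16, 0, 0.4, 0],
  [0, -17, 3, -19, 0, 0.45, 0],
  [0, -20, 4, -22, 0, 0.5, 0],
  [0, -23, 5, -25.5, 0, 0.55, 0],
  [0, -26, 6, -29, 0, 0.6, 0],
  [0, -29, 7, -32, 0, 0.65, 0],
  [0, -32, 8, -35.5, 0, 0.7, 0],
  [0, -35, 9, -39, 0, 0.75, 0],
  [0, -38, 10, -42, 0, 0.8, 0],
  [0, -41, 10, -45, 0, 0.85, 0],
  [0, -44, 10, -48.5, 0, 0.9, 0],
  [0, -47, 10, -52, 0, 0.98, 0],
  [0, -50, 10, -55.5, 0, 1.03, 0],
  [0, -52.4, 10, -57.8, 0, 1.07, 0],
  [0, -52.4, 10, -57.8, 0, 1.07, 0],
  [0, -52.4, 10, -57.8, 0, 1.07, 0],
])

```text
time: 2.15
position: [0.5806, -0.0817, 0.147]
tool_rot: [-0.704, -0.066, 0.067, 0.704]
ft_force: [0.1, 0.1, 0.6]
grip_width: 0.0006
```

```bash
python3 - <<'E'
from h import *
import cv2
from scipy.spatial.transform import Rotation as R
np.set_printoptions(precision=4,suppress=True)
o=robot.get_obs();M=R.from_quat(o["tool_rot"]).as_matrix();print(M,o["position"],o["q"],o["grip_width"],o["ft_force"],o["time"])
for n in("scene","wrist"):
    im=robot.camera(n);cv2.imwrite(f"pics/{n}1.png",im[:,:,::-1])
W=robot.camera_params("wrist")
C=np.linalg.inv(W["mount"])
for p in [(0.58,-0.082,.048),(.6115,-.249,.052)]:
    c=C[:3,:3]@(M.T@(np.array(p)-o["position"]))+C[:3,3];print(W["fx"]*c[0]/c[2]+W["cx"],W["fy"]*c[1]/c[2]+W["cy"])
E
```

```text
[[ 0.9825 -0.0014 -0.1864]
 [ 0.1864  0.0008  0.9825]
 [-0.0012 -1.      0.0011]] [ 0.5806 -0.0817  0.147 ] [-0.3304  0.6075  1.6201  0.0004  0.9156 -0.5181] 0.0005922323100594666 [0.0516 0.0811 0.6286] 2.15
276.7450404157588 214.87277605021157
276.7855439173708 385.8142171600169
```

View pics/scene1.png

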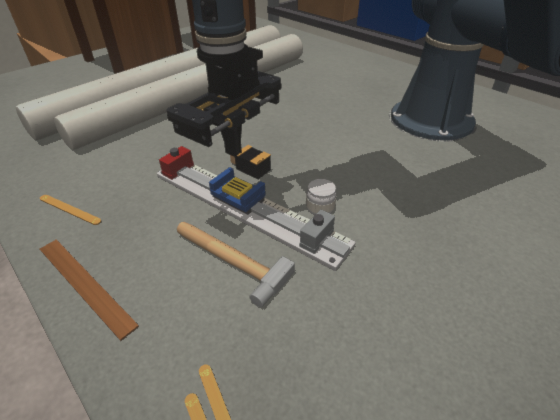

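View pics/wrist1.png

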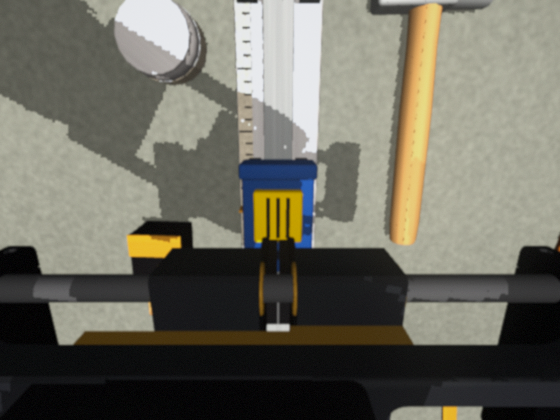

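carry_out([
  [0, 0, 2, -0.5, 0, 0, 0],
  [0, 0, 4, -0.5, 0, 0, 0],
  [0, 0, 5.5, -0.5, 0, 0, 0],
  [0, 0, 6.5, -0.5, 0, 0, 0],
  [0, 0, 6.9, -0.5, 0, 0, 0],
  [0, 0, 6.9, -0.5, 0, 0, 0],
])

```text
time: 2.85
position: [0.5816, -0.0853, 0.0783]
tool_rot: [-0.704, -0.067, 0.067, 0.704]
ft_force: [0.8, -0.3, -0.5]
grip_width: 0.0006
```

carry_out([
  [0, 0, 0.2, 0, 0, 0, 0],
  [0, 0, 0.4, 0, 0, 0, 0],
  [0, 0, 0.6, 0, 0, 0, 0],
  [0, 0, 0.7, 0, 0, 0, 0],
  [0, 0, 0.7, 0, 0, 0, 0],
])

```text
time: 3.35
position: [0.5823, -0.0862, 0.0718]
tool_rot: [0.704, 0.067, -0.066, -0.704]
ft_force: [0.4, 0.7, 1.9]
grip_width: 0.0008
```

carry_out([
  [0, 0, 0.1, 0, 0, 0, 0],
  [0, 0, 0.2, 0, 0, 0, 0],
  [0, 0, 0.3, 0, 0, 0, 0],
  [0, 0, 0.4, 0, 0, 0, 0],
  [0, 0, 0.5, 0, 0, 0, 0],
  [0, 0, 0.5, 0, 0, 0, 0],
])

```text
time: 3.95
position: [0.5824, -0.0863, 0.0671]
tool_rot: [0.704, 0.067, -0.066, -0.704]
ft_force: [-0.9, 0.4, 5.7]
grip_width: 0.0004
```

carry_out([
  [0, 0, 0.05, 0, 0, 0, 0],
  [0, 0, 0.1, 0, 0, 0, 0],
  [0, 0, 0.15, 0, 0, 0, 0],
  [0, 0, 0.15, 0, 0, 0, 0],
])

```text
time: 4.35
position: [0.5824, -0.0863, 0.0663]
tool_rot: [0.704, 0.067, -0.066, -0.704]
ft_force: [-1.5, -0.4, 9.6]
grip_width: 0.0004
```

carry_out([
  [0, 0, 0, -0.1, 0, 0, 0],
  [0, 0, 0, -0.3, 0, 0, 0],
  [0, 0, 0, -0.6, 0, 0, 0],
  [0, 0, 0, -0.9, 0, 0, 0],
  [0, 0, 0, -1.2, 0, 0, 0],
  [0, 0, 0, -1.5, 0, 0, 0],
  [0, 0, 0, -1.8, 0, 0, 0],
  [0, 0, 0, -2.1, 0, 0, 0],
  [0, 0, 0, -2.4, 0, 0, 0],
  [0, 0, 0, -2.7, 0, 0, 0],
  [0, 0, 0, -3, 0, 0, 0],
])

```text
time: 5.45
position: [0.588, -0.1157, 0.0663]
tool_rot: [0.704, 0.067, -0.066, -0.704]
ft_force: [-2.6, 1.3, 10.1]
grip_width: 0.0008
```

```bash
python3 - <<'E'
from h import *
import cv2
for n in("scene","wrist","top"):
    im=robot.camera(n);cv2.imwrite(f"pics/{n}2.png",im[:,:,::-1])
i=cv2.imread("pics/scene2.png")
cv2.imwrite("pics/scene2d.png",cv2.resize(i[135:255,150:310],None,fx=5,fy=5,interpolation=cv2.INTER_CUBIC))
print(robot.get_obs()["ft_force"])
E
```

```text
[-1.57067289 -0.38244135  9.81451301]
```

View pics/scene2d.png

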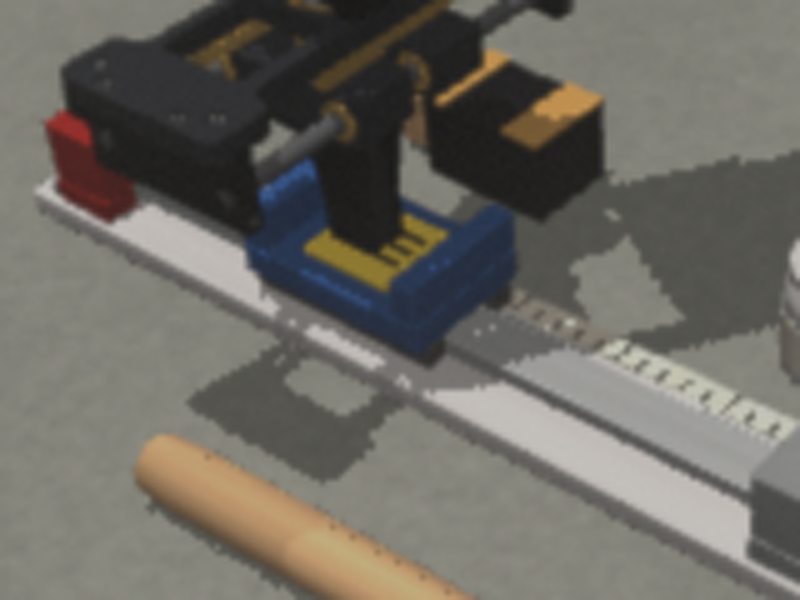

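View pics/wrist2.png

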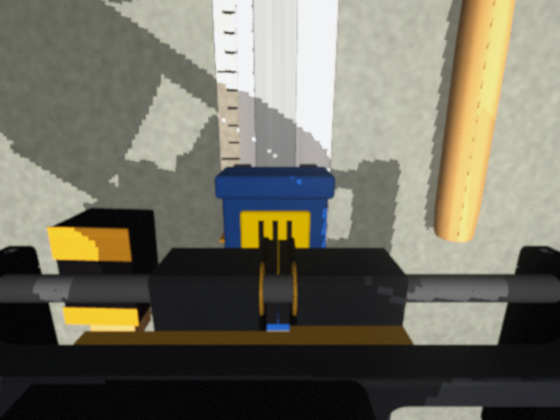

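carry_out([
  [0, 0, 0, -0.2, 0, 0, 0],
  [0, 0, 0, -0.5, 0, 0, 0],
  [0, 0, 0, -0.9, 0, 0, 0],
  [0, 0, 0, -1.3, 0, 0, 0],
  [0, 0, 0, -1.7, 0, 0, 0],
  [0, 0, 0, -2.1, 0, 0, 0],
  [0, 0, 0, -2.5, 0, 0, 0],
  [0, 0, 0, -2.9, 0, 0, 0],
  [0, 0, 0, -3.3, 0, 0, 0],
  [0, 0, 0, -3.7, 0, 0, 0],
  [0, 0, 0, -4.1, 0, 0, 0],
  [0, 0, 0, -4.5, 0, 0, 0],
  [0, 0, 0, -4.9, 0, 0, 0],
  [0, 0, 0, -5.3, 0, 0, 0],
  [0, 0, 0, -5.7, 0, 0, 0],
  [0, 0, 0, -6.1, 0, 0, 0],
  [0, 0, 0, -6.5, 0, 0, 0],
  [0, 0, 0, -6.8, 0, 0, 0],
  [0, 0, 0, -7, 0, 0, 0],
])

```text
time: 7.5
position: [0.601, -0.1847, 0.0663]
tool_rot: [0.704, 0.067, -0.066, -0.704]
ft_force: [-2.4, 0.5, 9.2]
grip_width: 0.0004
```

carry_out([
  [0, 0, 0, -0.1, 0, 0, 0],
  [0, 0, 0, -0.2, 0, 0, 0],
  [0, 0, 0, -0.3, 0, 0, 0],
  [0, 0, 0, -0.4, 0, 0, 0],
  [0, 0, 0, -0.5, 0, 0, 0],
  [0, 0, 0, -0.6, 0, 0, 0],
])

```text
time: 8.1
position: [0.6021, -0.1904, 0.0663]
tool_rot: [0.704, 0.067, -0.067, -0.704]
ft_force: [-1.3, 0.8, 8.5]
grip_width: -0.0002
```

```bash
python3 - <<'E'
from h import *
import cv2
for n in("scene","top"):
    im=robot.camera(n);cv2.imwrite(f"pics/{n}3.png",im[:,:,::-1])
i=cv2.imread("pics/scene3.png")
cv2.imwrite("pics/scene3d.png",cv2.resize(i[135:255,150:310],None,fx=5,fy=5,interpolation=cv2.INTER_CUBIC))
print(robot.get_obs()["ft_force"])
E
```

```text
[-1.60888173  1.0212679  10.13195545]
```

View pics/scene3d.png

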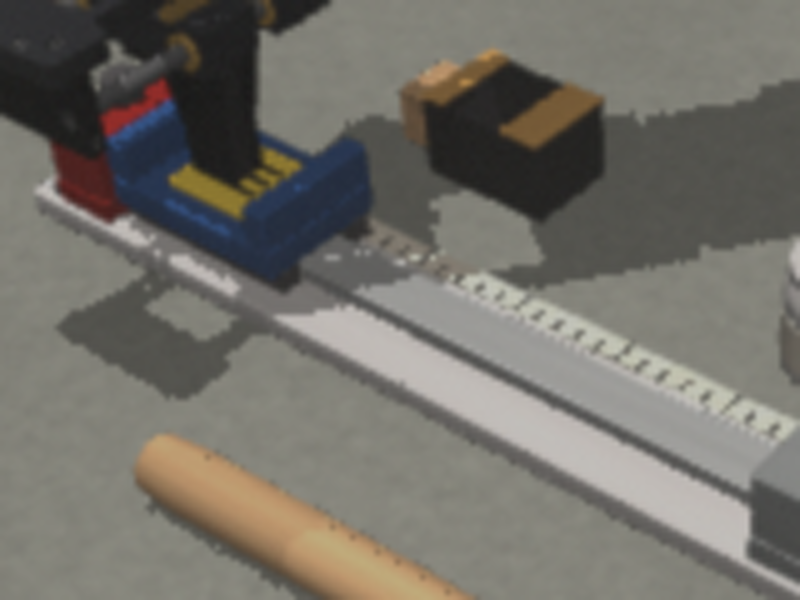

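carry_out([
  [0, 0, 0, -0.1, 0, 0, 0],
  [0, 0, 0, -0.2, 0, 0, 0],
  [0, 0, 0, -0.3, 0, 0, 0],
  [0, 0, 0, -0.4, 0, 0, 0],
  [0, 0, 0, -0.4, 0, 0, 0],
])

```text
time: 8.7
position: [0.6029, -0.1945, 0.0664]
tool_rot: [0.704, 0.067, -0.067, -0.704]
ft_force: [-2.3, 0.1, 9.2]
grip_width: 0.0002
```

carry_out([
  [0, 0, 0, -0.1, 0, 0, 0],
  [0, 0, 0, -0.2, 0, 0, 0],
  [0, 0, 0, -0.3, 0, 0, 0],
  [0, 0, 0, -0.3, 0, 0, 0],
])

```text
time: 9.1
position: [0.6031, -0.1956, 0.0663]
tool_rot: [-0.703, -0.066, 0.067, 0.705]
ft_force: [-1.1, 5.1, 10.0]
grip_width: 0.0003
```

carry_out([
  [0, 0, 0, -0.1, 0, 0, 0],
  [0, 0, 0, -0.15, 0, 0, 0],
  [0, 0, 0, -0.15, 0, 0, 0],
])

```text
time: 9.4
position: [0.6031, -0.1958, 0.0663]
tool_rot: [-0.702, -0.066, 0.067, 0.706]
ft_force: [-1.8, 7.1, 11.5]
grip_width: 0.0006
```

```bash
python3 - <<'E'
from h import *
import cv2
for n in("scene","top"):
    im=robot.camera(n);cv2.imwrite(f"pics/{n}4.png",im[:,:,::-1])
i=cv2.imread("pics/scene4.png")
cv2.imwrite("pics/scene4d.png",cv2.resize(i[135:215,150:250],None,fx=7,fy=7,interpolation=cv2.INTER_CUBIC))
print(robot.get_obs()["ft_force"])
E
```

```text
[-0.96486998  7.26493622 11.98323889]
```

View pics/scene4d.png

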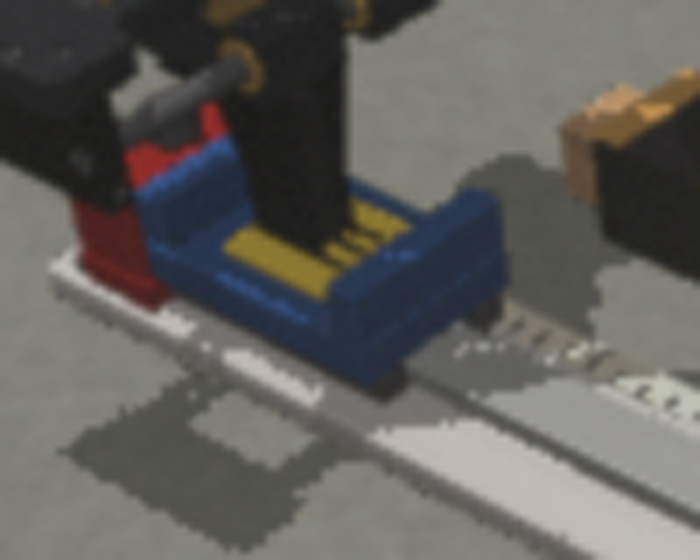

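carry_out([
  [0, 0, -0.1, 0, 0, 0, 0],
  [0, 0, -0.2, 0, 0, 0, 0],
  [0, 0, -0.3, 0, 0, 0, 0],
  [0, 0, -0.5, 0, 0, 0, 0],
  [0, 0, -0.7, 0, 0, 0, 0],
  [0, 0, -0.9, 0, 0, 0, 0],
  [0, 0, -1.2, 0, 0, 0, 0],
  [0, 0, -2, 0, 0, 0, 0],
  [0, 0, -4, 0, 0, 0, 0],
  [0, 0, -7, 0, 0, 0, 0],
  [0, 0, -11, 0, 0, 0, 0],
  [0, 0, -14, 2, 0, 0, 0],
  [0, 0, -15, 6, 0, 0, 0],
  [0, 0, -15, 10, 0, 0, 0],
  [0, 0, -15, 14, 0, 0, 0],
  [0, 0, -15, 18, 0, 0, 0],
  [0, 0, -15, 20, 0, 0, 0],
  [0, 0, -15, 20, 0, 0, 0],
])

```text
time: 11.3
position: [0.5648, 0.0005, 0.2154]
tool_rot: [-0.704, -0.068, 0.068, 0.704]
ft_force: [0.4, -0.9, 0.6]
grip_width: 0.0002
```

```bash
python3 - <<'E'
from h import *
import cv2
for n in("scene","top"):
    im=robot.camera(n);cv2.imwrite(f"pics/{n}5.png",im[:,:,::-1])
i=cv2.imread("pics/scene5.png");j=cv2.imread("pics/top5.png")
cv2.imwrite("pics/scene5d.png",cv2.resize(i[135:215,150:250],None,fx=7,fy=7,interpolation=cv2.INTER_CUBIC))
print(robot.get_obs()["ft_force"])
E
```

```text
[-0.40298383 -0.11881072  0.24296726]
```

View pics/scene5d.png

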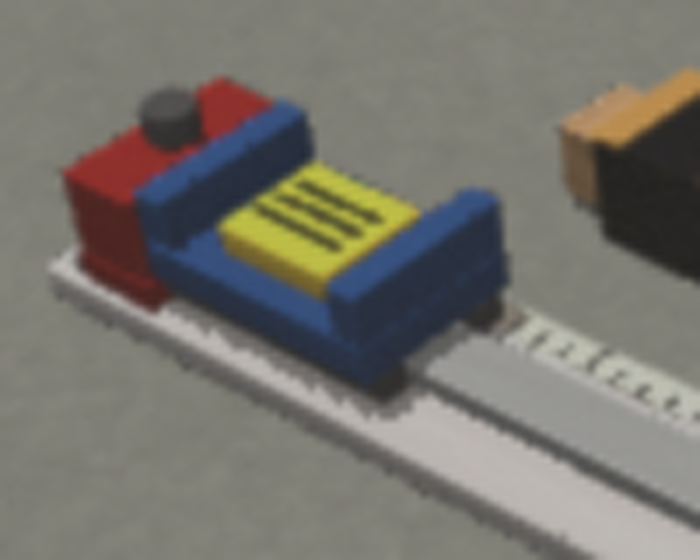

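View pics/top5.png

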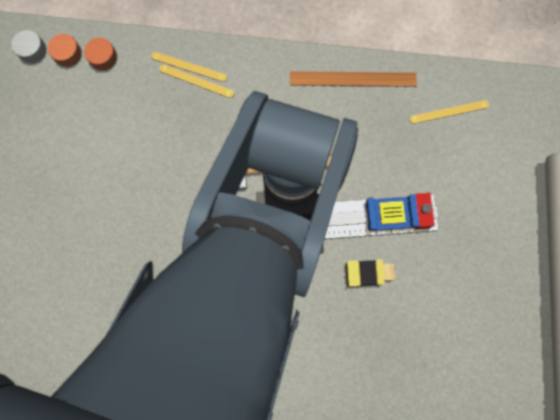

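The slide sits against the red stop in both views, and the pad is back up. The robot is clear, and the block has not moved.

```bash
python3 -c "
from rig import robot
print(robot.hand_in())"
```

```text
the job is handed in; nothing more can be done
None
```

The slide now rests against the red stop with the pad sprung back up and locked. I handed the job in at about 11.4 s.

- **Pressing:** With shut fingertips I pressed the pad down to its hard stop, at about 10 N. I kept it pressed while dragging the slide about 11 cm along the rail.
- **Reaching the stop:** Sideways force stayed at about 1–3 N while sliding. At the stop it rose to about 7 N and the slide stopped moving, after 111 mm against the roughly 110 mm I had measured beforehand. I then lifted straight up.
- **Last checks:** The scene and top pictures show the slide against the red stop with no visible gap, and the pad up. The force reading was about zero, with the arm clear of everything.
- **Bystanders:** The black block is where it was. In the last top picture the arm hid the tin and most of the hammer, and I did not inspect them in the last scene picture. The arm was kept well clear of both.

No check failed or disagreed.

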